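Clip the carabiner bottle opener onto its eye

TASK

Lift the carabiner bottle opener out of its slanted wooden rest, stand it upright on the bare worktop with its gate side down and let go of it. Then grip it afresh and press it down over the cross bar of the steel eye until the sprung gate has snapped shut beneath the bar, and leave it standing upright on the eye's wooden board with the bar inside it. Do not disturb the things standing around.

Things in the scene. Friction and masses are not known exactly. Their poses are not given: they have to be found in the camera images.
- opener: Carabiner bottle opener, flat aluminium snap hook 160 mm long, 84 high, 16 thick, loose, 0.13-0.22 kg. Origin: middle of its underside (gate side); x along it to the nose, z from gate side to straight back, y across the thickness. It stands by itself on two feet at x = -55..-33 and +30..+55 mm. At the start it lies in the rest, x axis 40 degrees downwards, y level, only the tail free to grip.
- opener_tail (a point): Middle of the opener's flat tail plate with an oblong hole, which sticks out at the hinge end: plate x = -106..-55, z = 48..82 mm of the opener, this point at x = -80, z = 65 mm; pinch it across y (16 mm).
- opener_back (a point): Middle of the top of the opener's straight back (x = 0, z = 84 mm of the opener). The back is 86 mm long, z = 70..84 mm; pinch it across y (16 mm).
- opener_entry (a point): Point of the opener where a bar should enter: x = 19, y = 0, z = 4 mm of the opener, under the free end of the gate. A bar gets in if it meets the gate at x = 13..25 mm. The clear inside of the loop is x = -43..43, z = 14..70 mm.
- gate (a joint): Sprung steel gate closing the opener's loop, 10 mm wide, z = 4..12 mm; hinge pin along y at x = -36, z = 8 mm, free end at x = +28 mm by the nose. 0 = shut (rad), grows as pressed inwards (towards the back), stop 0.98; never opens outwards. A spring shuts it. Pressing a bar through takes about 3 to 12 N; it snaps shut under the bar once the bar is 44 to 56 mm above the underside.
- rest: Fixed light wooden rest, foot 140 x 70 mm, origin at the middle of the foot on the worktop. A slot 22 mm wide between two walls, open at the top, descends at 40 degrees along the rest's +x to a toe board. The opener lies in it, nose down, back upwards, tail at the upper (-x) end; lift it straight up, clear after 100 mm. Walls reach 140 mm above the worktop.
- eye_board: Fixed dark wooden board, 140 (x) x 84 (y) x 14 mm, origin at the middle of its underside on the worktop. At its centre a steel eye of 8 mm round bar: two upright legs 40 mm apart (32 mm clear) along y, joined by a straight cross bar. The opener goes on with its long axis along the board's x, either way round.
- eye_bar (a point): Middle of the eye's cross bar (centre line), which runs along the board's y, 57 mm above the board's top and 71 mm above the worktop. With the opener standing on the board it passes 57 mm above the opener's underside. Room: a wall cabinet hangs 0.46 m above the worktop from x = 0.566 on, so keep wrists short of it; a toaster 177 mm tall stands at x > 0.54, y = -0.10..0.07.
- pepper_mill: Bystander, leave alone: brown wooden pepper mill, 58 mm across, 150 mm tall; origin at the middle of its underside.
- mug: Bystander, leave alone: green mug, 86 mm across, 94 mm tall; origin at the middle of its underside.
- salt_shaker: Bystander, leave alone: glass salt shaker with a metal cap, 44 mm across, 90 mm tall, beside the toaster; origin at the middle of its underside.
- tea_box: Bystander, leave alone: upright cardboard tea box, 43 x 64 x 96 mm; origin at the middle of its underside.
- spice_jar: Bystander, leave alone: glass spice jar with a black cap, 41 mm across, 105 mm tall; origin at the middle of its underside.
- timer: Bystander, leave alone: round kitchen timer, grey over white, 62 mm across, 50 mm tall; origin at the middle of its underside.

How it is judged:
On the way:
1. the opener stands upright on the worktop on its gate side, let go and at rest, clear of the rest and of the eye's board (angle between opener's own z axis and vertical below 0.12 rad and height (world z) of opener below 0.006 m and linear speed of opener below 0.03 m/s and contact force between the fingers and opener below 0.05 N and contact force between opener and rest below 0.05 N and contact force between opener and eye_board below 0.05 N), for 0.2 s.
At the end, for the whole second after the job is handed in: The opener stands upright (within 0.12 rad) and still on the eye's board, the cross bar passes through its loop (bar 50 to 64 mm above its underside), its gate is shut (under 0.1 rad) and the fingers have let go (x of eye_bar in the frame of opener between -0.043 and 0.043 m and z of eye_bar in the frame of opener between 0.05 and 0.064 m and y of eye_bar in the frame of opener between -0.02 and 0.02 m and value of joint gate below 0.1 rad and angle between opener's own z axis and vertical below 0.12 rad and linear speed of opener below 0.02 m/s and contact force between the fingers and opener below 0.05 N); the robot touches nothing.
It fails at once if a bystander (pepper mill, mug, salt shaker, tea box, spice jar, timer) is shifted by more than 30 mm (distance of any of pepper_mill, mug, salt_shaker, tea_box, spice_jar, timer from where it was at the start of the episode above 0.03 m).
It also fails if it takes over 61 s, if anything falls off the work surface, if the arm or the gripper's body presses on something with over 40 N, if the wrist force passes 120 N, or if a joint passes its speed limit or range.

ROBOT

A 6-joint arm with a two-finger parallel gripper is mounted at the origin on a cart in front of the work surface, level with it; the furniture and walls round the work are solid. World frame = base frame: x ahead of the robot, y to its left, z up, the work surface at z = 0. Lengths are in m, angles in rad, forces in N, time in s.
With the tool pointing down it reaches from about 0.35 to 0.975 m from the base axis. Payload 4.9 kg.
Tool frame: the origin (TCP) lies midway between the tips of the shut fingers; the grasp point (between the pads) lies 19 mm behind it (ctrl.tcp_to_grasp is the distance from the TCP to the grasp point, in m); z points along the fingers, y is the line along which they close (so a half turn about z gives the same grasp; the last joint's range is limited). The gripper opens to 85 mm and grips with 20 to 120 N. Pads are 22 mm wide; open, the fingers measure 114 mm over their backs; the gripper's body (76 mm by 85 mm) begins 54 mm behind the grasp point. The pads swing forward as they close: fully open they stand 13 mm farther back than shut.
Start: joints at [1.055, 0.053, 1.613, -0, 1.476, -0.119], TCP at [0.242, 0.576, 0.231] pointing down, gripper open.
Joint ranges: [-3.01, 3.01], [-1.01, 2.22], [0.06, 2.58], [-1.02, 4.17], [0.09, 2.62], [-3.14, 3.14]. Speed limits (rad/s): [2.57, 2.57, 3.14, 3.14, 3.14, 3.14].

INTERFACE

Orientations are given as a rotation vector (axis times angle).
In Python, from station import ctrl gives the robot as it stands.
- The arm moves only by the shell command python3 jog.py 'ROWS' [FORCE]. ROWS is a JSON list that holds a single list of rows (three levels of brackets), with 1 to 20 rows, each of 7 numbers: the finger opening in m, then dx, dy, dz in m, then a rotation vector rx, ry, rz in rad; each row is the pose to reach, as a shift and turn from the pose commanded when the command began, along the tool's axes at that moment; what a row does not reach only later rows make up. A row lasts 1/12 s, in which the tool goes at most 0.0417 m and 0.125 rad, less where a joint would pass 70% of its speed; a pose out of reach is approached as far as the arm can. The fingers move at their own pace and stop on an object; FORCE is the grip in N (left out, the last holds). Time passes only in rows, so rows that do not move let the fingers close. It prints the time, the measured TCP pose, the force, the opening and the grip force at its end. Input that does not fit is refused with a message, and nothing moves.
- ctrl.get_obs(): the state, without advancing time (a new reading comes with each control period).
- ctrl.get_image(name): name is "side" or "top" or "wrist"; returns the picture (400x640x3 uint8, red, green, blue); there is no depth.
- ctrl.camera_params(name): a dict with "fx", "fy", "cx", "cy" (pixels), "T" (4x4, takes a point from camera to world coordinates); the wrist camera has in their place "tool_from_camera" (4x4, takes a point from camera to tool coordinates, whose origin is the TCP and whose axes are the flange's). Camera axes: x right, y down, z forward; pixel columns grow to the right and rows downward; lengths in m; the calibration is good to about 2 mm. A picture is of the moment at which its call begins: read the wrist's pose just before it. camera_params takes no time and is no camera call.
- ctrl.finish_job(): hands the job in; it is judged then, once.
The state is a dict: "t": time; "q": joint angles; "dq": joint speeds; "effort": joint torques, N m; "tool_pos": TCP position; "tool_rot": TCP orientation; "contact_force": force on the tool from outside, world axes, zero at the start; "wrist_torque": the same for the moment, N m; "opening": finger opening in m; "grip_force": force on a finger pad.
Only numpy, scipy, OpenCV 4.12 (cv2) and the standard library are available. Lean on these libraries where they do the work, as an engineer would, in place of code of your own. Each camera call takes 0.05 s, during which the arm holds its last target. There are 200 camera calls.

## Working session

There is one attempt and no reset: what is moved stays moved. The work goes in short steps, Python scripts to look and compute and a shell command to move; the robot and the scene stay as the last step left them, time stands still between calls to the robot, and variables do not carry over. Pictures are saved under pics/ and viewed, at most 10 in all, crops included, and the job is handed in when it is done.

```bash
ls; mkdir -p pics
python3 - <<'E'
from station import ctrl
import cv2,numpy as np
o=ctrl.get_obs();print(o)
for n in("side","top","wrist"):
    p=ctrl.camera_params(n);print(n,{k:np.round(v,4).tolist() if hasattr(v,'__len__') else v for k,v in p.items()})
    cv2.imwrite(f"pics/{n}0.png",ctrl.get_image(n)[:,:,::-1])
a=[cv2.imread(f"pics/{n}0.png") for n in("side","top")]
cv2.imwrite("pics/a0.png",cv2.resize(np.vstack(a),(0,0),fx=.75,fy=.75))
E
```

```text
jog.py
pics
station.py
{'t': 0.0, 'q': array([ 1.05502215e+00,  5.33785123e-02,  1.61426807e+00, -6.85169081e-06,
        1.47599800e+00, -1.18966793e-01]), 'dq': array([-0.00079675, -0.00192796,  0.00148738,  0.00112374,  0.00028037,
        0.00183504]), 'effort': array([ 2.52381113e-03, -3.93672538e+01, -3.70187545e+01,  1.09624502e-04,
        6.94248243e-03,  2.72860561e-06]), 'tool_pos': array([0.24122575, 0.57590873, 0.23006508]), 'tool_rot': array([-6.19096098e-01, -3.07933966e+00,  3.06492743e-03]), 'contact_force': array([-0.07602282, -1.22633481, -0.38515867]), 'wrist_torque': array([ 0.00349688, -0.04726652,  0.02281823]), 'grip_force': 0.0, 'opening': 0.08545068120331478}
side {'fx': 435.9864018299863, 'fy': 435.9864018299863, 'cx': 315.19333833393523, 'cy': 202.58522261726853, 'T': [[0.4133, -0.6892, 0.5951, -0.1174], [-0.9105, -0.3243, 0.2566, -0.3032], [0.0161, -0.6479, -0.7616, 0.9862], [0.0, 0.0, 0.0, 1.0]]}
top {'fx': 362.06938974469165, 'fy': 362.06938974469165, 'cx': 315.13588555711397, 'cy': 194.63844000104785, 'T': [[0.0213, -0.9875, 0.1559, 0.4359], [-0.9988, -0.0142, 0.0464, -0.009], [-0.0437, -0.1567, -0.9867, 0.9709], [0.0, 0.0, 0.0, 1.0]]}
wrist {'fx': 359.9747080483106, 'fy': 359.9747080483106, 'cx': 325.2160395958279, 'cy': 200.5299765701448, 'tool_from_camera': [[0.0007, -0.9492, -0.3147, 0.0805], [1.0, 0.0004, 0.0011, -0.0006], [-0.0009, -0.3147, 0.9492, -0.1425], [0.0, 0.0, 0.0, 1.0]]}
```

View pics/side0.png

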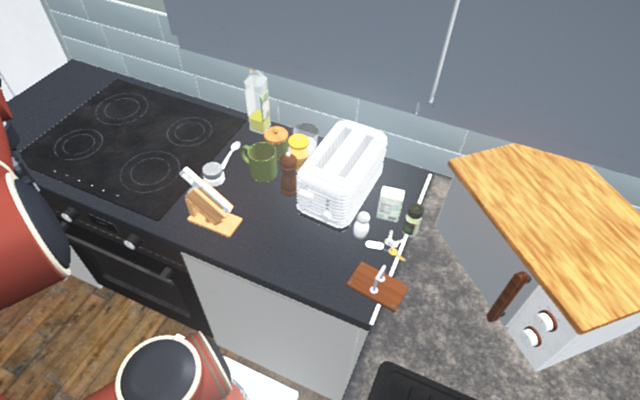

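View pics/top0.png

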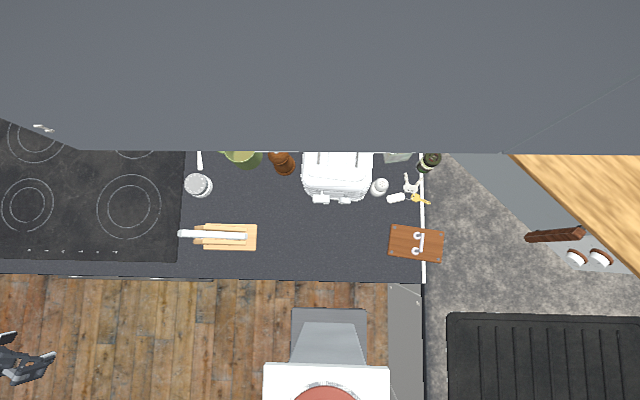

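The side view shows the rest around (213,215) with the opener's tail at its upper left (185,172), the board at (377,286), and the mug, mill and timer behind the rest. In the top view the rest is at (228,237), the opener's bright back runs (180,234)→(245,238), the board is at (415,242), and the worktop between them is bare. I'll zoom in on both.

```bash
cat > h.py <<'E'
import numpy as np,cv2
from station import ctrl
from scipy.spatial.transform import Rotation as R
def ray(n,uv,T=None):
    p=ctrl.camera_params(n)
    if n=="wrist":
        if T is None: T=tool()
        T=T@p["tool_from_camera"]
    else: T=np.array(p["T"])
    d=np.array([(uv[0]-p["cx"])/p["fx"],(uv[1]-p["cy"])/p["fy"],1.])
    return T[:3,3],T[:3,:3]@d
def tool():
    o=ctrl.get_obs();T=np.eye(4);T[:3,:3]=R.from_rotvec(o["tool_rot"]).as_matrix();T[:3,3]=o["tool_pos"];return T
def onz(n,uv,z,T=None):
    c,d=ray(n,uv,T);return c+d*(z-c[2])/d[2]
def tri(rays):
    A=np.zeros((3,3));b=np.zeros(3)
    for c,d in rays:
        d=d/np.linalg.norm(d);P=np.eye(3)-np.outer(d,d);A+=P;b+=P@c
    x=np.linalg.solve(A,b)
    return x,[float(np.linalg.norm((np.eye(3)-np.outer(d,d)/(d@d))@(x-c))) for c,d in rays]
def toT(v,T): return T[:3,:3].T@(np.asarray(v))
E
python3 - <<'E'
import cv2,numpy as np
s=cv2.imread("pics/side0.png");t=cv2.imread("pics/top0.png")
c=lambda im,x,y:cv2.resize(im[y:y+75,x:x+100],(400,300),interpolation=cv2.INTER_CUBIC)
cv2.imwrite("pics/z0.png",np.vstack([np.hstack([c(s,160,163),c(s,335,245)]),np.hstack([c(t,170,200),c(t,365,205)])]))
E
```

```text
(no output)
```

View pics/z0.png

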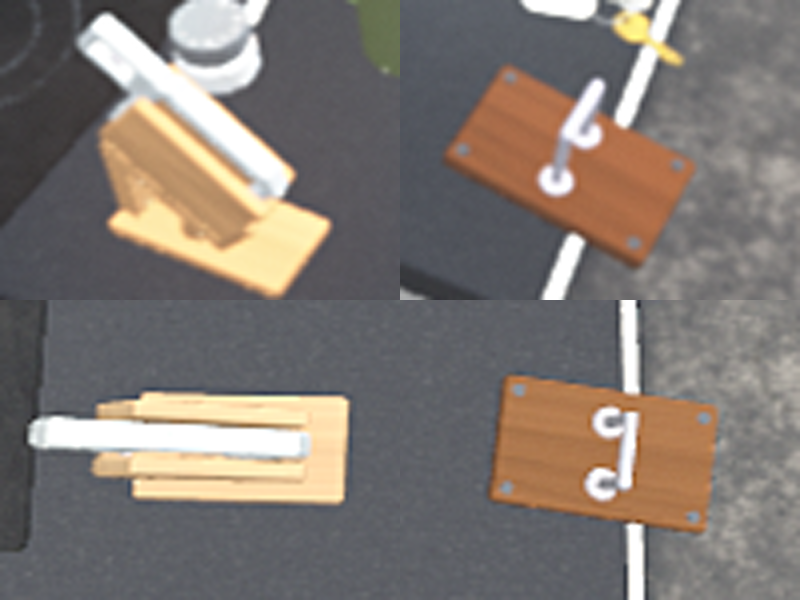

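```bash
cat > m0.py <<'E'
from h import *
S1=lambda x,y:ray("side",(160+x/4,163+y/4)); S2=lambda x,y:ray("side",(335+(x-400)/4,245+y/4))
T1=lambda x,y:ray("top",(170+x/4,200+(y-300)/4)); T2=lambda x,y:ray("top",(365+(x-400)/4,205+(y-300)/4))
P=lambda n,*r:print(n,*[np.round(v,4) for v in tri(r)])
P("tail end",S1(92,27),T1(33,432)); P("nose end",S1(280,192),T1(308,444))
P("bar a",S2(600,85),T2(629,415));P("bar b",S2(568,135),T2(625,487))
for a,b in(((505,67),(505,377)),((693,160),(718,407)),((638,262),(705,530)),((445,155),(491,500))): P("board",S2(*a),T2(*b))
for u in((505,377),(718,407),(705,530),(491,500)):
    c,d=T2(*u);print("top@14",np.round(c+d*(.014-c[2])/d[2],4))
for u in((505,67),(693,160),(638,262),(445,155)):
    c,d=S2(*u);print("side@14",np.round(c+d*(.014-c[2])/d[2],4))
for a,b in(((330,222),(349,397)),((275,297),(346,503))): P("foot",S1(*a),T1(*b))
for u in((349,397),(346,503),(133,500)):
    c,d=T1(*u);print("foot top@10",np.round(c+d*(.01-c[2])/d[2],4))
E
python3 m0.py
```

```text
tail end [0.4718 0.3293 0.175 ] [0.0026 0.0026]
nose end [0.4713 0.2005 0.0727] [0.0004 0.0004]
bar a [ 0.4861 -0.2335  0.0659] [0.0015 0.0015]
bar b [ 0.4419 -0.2282  0.0704] [0.0007 0.0007]
board [ 0.5127 -0.1676  0.0055] [0.0011 0.0011]
board [ 0.4944 -0.3024  0.0122] [0.0003 0.0003]
board [ 0.4152 -0.2924  0.0074] [0.0008 0.0008]
board [ 0.4321 -0.1568  0.0096] [0.0009 0.0009]
top@14 [ 0.5115 -0.1652  0.014 ]
top@14 [ 0.4945 -0.3021  0.014 ]
top@14 [ 0.4157 -0.2912  0.014 ]
top@14 [ 0.4318 -0.1554  0.014 ]
side@14 [ 0.5078 -0.1697  0.014 ]
side@14 [ 0.4931 -0.3021  0.014 ]
side@14 [ 0.4112 -0.2919  0.014 ]
side@14 [ 0.4302 -0.1582  0.014 ]
foot [0.5057 0.1901 0.0063] [0.0001 0.0001]
foot [0.4348 0.1907 0.0037] [0.0013 0.0013]
foot top@10 [0.5054 0.1894 0.01  ]
foot top@10 [0.4354 0.1882 0.01  ]
foot top@10 [0.4343 0.3311 0.01  ]
```

```bash
cat >> m0.py <<'E'
print("----")
for u in((137,396),(135,478),(95,405)):
    for z in(.14,.1):
        c,d=T1(*u);print("wall top view",z,np.round(c+d*(z-c[2])/d[2],4))
P("wall corner +x..",S1(145,98),T1(137,478));P("wall low corner",S1(103,142),T1(95,475))
print("timer",onz("top",(198,185),.05),"mill",onz("top",(283,160),.15))
E
python3 m0.py | sed -n '/----/,$p'
```

```text
----
wall top view 0.14 [0.4943 0.2869 0.14  ]
wall top view 0.1 [0.4971 0.3012 0.1   ]
wall top view 0.14 [0.4471 0.2848 0.14  ]
wall top view 0.1 [0.4476 0.299  0.1   ]
wall top view 0.14 [0.4887 0.3114 0.14  ]
wall top view 0.1 [0.4912 0.3268 0.1   ]
wall corner +x.. [0.4479 0.2762 0.1551] [0.0022 0.0022]
wall low corner [0.45   0.3276 0.0845] [0.0021 0.0021]
timer [0.60264092 0.34282768 0.05      ] mill [0.64670662 0.10674634 0.15      ]
```

```bash
cat >> h.py <<'E'
def tilt(deg,yaw=0.):  # tool y along world x (turned by yaw), tool z down, tipped towards +y by deg
    a=np.radians(deg);z=np.array([0,np.sin(a),-np.cos(a)]);y=np.array([1.,0,0])
    return R.from_euler('z',yaw).as_matrix()@np.stack([np.cross(y,z),y,z],1)
def rows(G,Rm,back=0.):
    T=tool();tcp=np.asarray(G)+(.019-back)*Rm[:,2]
    print("shift",np.round(T[:3,:3].T@(tcp-T[:3,3]),4),"turn",np.round(R.from_matrix(T[:3,:3].T@Rm).as_rotvec(),4),"tcp",np.round(tcp,4))
E
python3 -c "
from h import *
rows((.4715,.318,.1455),tilt(20),.1)"
python3 jog.py '[[[0.06,-0.16,-0.087,0.004,-0.1,0.15,0.58],[0.06,-0.16,-0.087,0.004,-0.1,0.15,0.58],[0.06,-0.16,-0.087,0.004,-0.1,0.15,0.58],[0.06,-0.16,-0.087,0.004,-0.1,0.15,0.58],[0.06,-0.16,-0.087,0.004,-0.1,0.15,0.58],[0.06,-0.323,-0.1745,0.009,-0.206,0.309,1.161],[0.06,-0.323,-0.1745,0.009,-0.206,0.309,1.161],[0.06,-0.323,-0.1745,0.009,-0.206,0.309,1.161],[0.06,-0.323,-0.1745,0.009,-0.206,0.309,1.161],[0.06,-0.323,-0.1745,0.009,-0.206,0.309,1.161],[0.06,-0.323,-0.1745,0.009,-0.206,0.309,1.161],[0.06,-0.323,-0.1745,0.009,-0.206,0.309,1.161],[0.06,-0.323,-0.1745,0.009,-0.206,0.309,1.161],[0.06,-0.323,-0.1745,0.009,-0.206,0.309,1.161]]]' 60
python3 - <<'E'
from h import *
rows((.4715,.318,.1455),tilt(20),.1)
T=tool();np.save("T1.npy",T)
cv2.imwrite("pics/w1.png",ctrl.get_image("wrist")[:,:,::-1])
E
```

```text
t: 1.32
tool_pos: [0.4713, 0.2917, 0.2224]
tool_rot: [-2.028, -2.034, -0.36]
contact_force: [-0.1, 0.1, -0.0]
opening: 0.0598
grip_force: 0.0
shift [-0.0016  0.0002  0.0002] turn [-0.0006 -0.0015  0.003 ] tcp [0.4715 0.2903 0.2216]
```

View pics/w1.png

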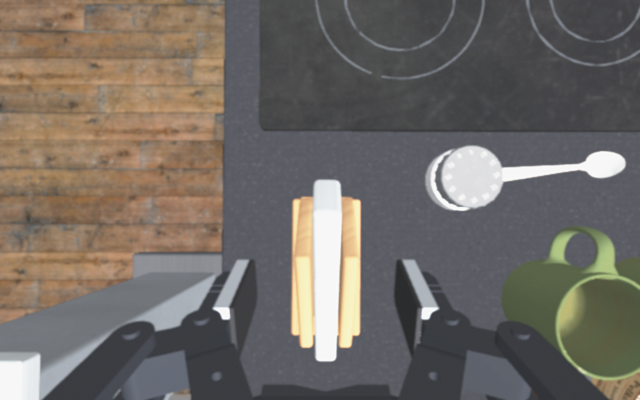

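Run:
```python
from h import *
T=np.load("T1.npy");p=ctrl.camera_params("wrist");C=T@p["tool_from_camera"]
X=np.array([0,-.766,-.643]);Z=np.array([0,-.643,.766])
def proj(w):
    c=C[:3,:3].T@(w-C[:3,3]);return np.round([p["fx"]*c[0]/c[2]+p["cx"],p["fy"]*c[1]/c[2]+p["cy"]],1)
tp=np.array([.4715,.318,.1455])
for x,z in((-106,82),(-106,48),(54,82)): print(x,z,proj(tp+X*(x+80)/1e3+Z*(z-65)/1e3))
g=cv2.imread("pics/w1.png");print(g[170:210:2,326].tolist())
print(g[186,305:345,0].tolist())
```

```text
-106 82 [325.4 196.3]
-106 48 [325.5 164.7]
54 82 [324.7 344.6]
[[102, 95, 94], [100, 94, 92], [100, 93, 91], [101, 94, 92], [109, 102, 101], [216, 212, 205], [235, 233, 229], [234, 233, 228], [234, 232, 228], [235, 232, 228], [235, 233, 229], [235, 233, 229], [236, 234, 229], [236, 234, 229], [236, 234, 230], [236, 235, 230], [237, 235, 231], [237, 235, 231], [237, 235, 231], [240, 238, 234]]
[100, 100, 99, 100, 100, 99, 100, 111, 149, 195, 221, 229, 232, 233, 233, 232, 233, 232, 233, 233, 234, 234, 235, 235, 236, 235, 235, 235, 235, 234, 235, 239, 242, 244, 238, 193, 127, 100, 100, 102]
```

Run:
```python
from h import *
T=np.load("T1.npy")
S1=lambda x,y:ray("side",(160+x/4,163+y/4)); T1=lambda x,y:ray("top",(170+x/4,200+(y-300)/4))
for n,a,b,w in(("nose",(280,192),(308,444),(325,357)),("tail",(92,27),(33,432),(326,190))):
    r=[S1(*a),T1(*b),ray("wrist",w,T)]
    for ix in((0,1,2),(0,1),(0,2),(1,2)): print(n,ix,*[np.round(v,4) for v in tri([r[i] for i in ix])])
g=cv2.imread("pics/w1.png")[170:370,280:370];cv2.imwrite("pics/w1z.png",cv2.resize(g,(0,0),fx=3,fy=3,interpolation=cv2.INTER_CUBIC))
```

```text
nose (0, 1, 2) [0.4706 0.198  0.0777] [0.0019 0.0017 0.0021]
nose (0, 1) [0.4713 0.2005 0.0727] [0.0004 0.0004]
nose (0, 2) [0.4703 0.197  0.0771] [0.0018 0.0018]
nose (1, 2) [0.4713 0.1984 0.0833] [0.0005 0.0005]
tail (0, 1, 2) [0.4721 0.3302 0.174 ] [0.0029 0.0023 0.0006]
tail (0, 1) [0.4718 0.3293 0.175 ] [0.0026 0.0026]
tail (0, 2) [0.473  0.3297 0.1725] [0.0016 0.0016]
tail (1, 2) [0.4712 0.3306 0.1778] [0.0006 0.0006]
```

View pics/w1z.png

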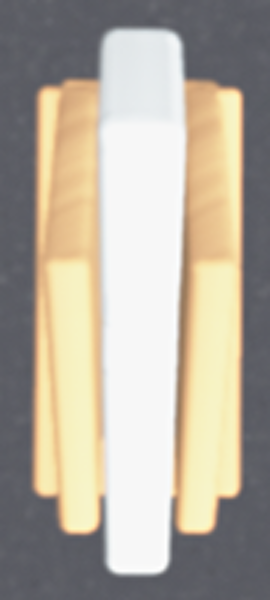

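Run:
```python
from h import *
T=np.load("T1.npy")
S1=lambda x,y:ray("side",(160+x/4,163+y/4)); T1=lambda x,y:ray("top",(170+x/4,200+(y-300)/4));W=lambda *u:ray("wrist",u,T)
P=lambda n,*r:print(n,*[np.round(v,4) for v in tri(r)])
P("tail top",T1(48,432),W(327.5,210));P("tail low",T1(31,432),W(327.5,179.5))
P("nose",T1(308,444),W(325.5,361))
# constrained: X axis 40deg, plane x=.4715; fit wrist rays with known separation
X=np.array([0,-.766,-.643]);Z=np.array([0,-.643,.766])
from scipy.optimize import least_squares
p=ctrl.camera_params("wrist");C=T@p["tool_from_camera"]
pt=ctrl.camera_params("top");Ct=np.array(pt["T"])
def pr(p,C,w):
    c=C[:3,:3].T@(w-C[:3,3]);return np.array([p["fx"]*c[0]/c[2]+p["cx"],p["fy"]*c[1]/c[2]+p["cy"]])
def f(o,full=0):
    o=np.array([.4715,*o])
    k=lambda x,z:o+X*x/1e3+Z*z/1e3
    return [pr(p,C,k(-106,82))[1]-210,pr(p,C,k(-106,48))[1]-179.5,pr(pt,Ct,k(-106,48))[0]-177.7,pr(pt,Ct,k(-106,82))[0]-182]
s=least_squares(f,[.28,.08]);o=np.array([.4715,*s.x]);print(o,np.round(s.fun,1),"tail pt",o-.08*X+.065*Z)
```

```text
tail top [0.4716 0.3191 0.1849] [0.0011 0.0011]
tail low [0.472  0.3379 0.1632] [0.0007 0.0007]
nose [0.4714 0.1972 0.0883] [0.0008 0.0008]
[0.4715     0.28969561 0.05022286] [ 1.5 -2.3  0.7  1.2] tail pt [0.4715     0.30918061 0.15145286]
```

```bash
python3 -c "
from h import *
rows((.4718,.309,.153),tilt(20),.03);rows((.4718,.309,.153),tilt(20),0)"
```

```text
shift [-0.0077  0.0005  0.0601] turn [-0.0006 -0.0015  0.0032] tcp [0.4718 0.3052 0.1633]
shift [-0.0078  0.0006  0.0901] turn [-0.0006 -0.0015  0.0032] tcp [0.4718 0.3155 0.1351]
```

```bash
python3 jog.py '[[[0.06,-0.008,0.0005,0.03,0,0,0],[0.06,-0.008,0.0005,0.06,0,0,0],[0.06,-0.008,0.0005,0.075,0,0,0],[0.06,-0.008,0.0005,0.09,0,0,0],[0.06,-0.008,0.0005,0.09,0,0,0],[0,-0.008,0.0005,0.09,0,0,0],[0,-0.008,0.0005,0.09,0,0,0],[0,-0.008,0.0005,0.09,0,0,0],[0,-0.008,0.0005,0.09,0,0,0],[0,-0.008,0.0005,0.09,0,0,0],[0,-0.008,0.0005,0.09,0,0,0],[0,-0.008,0.0005,0.09,0,0,0]]]' 70
python3 -c "
from h import *
T=tool();print(toT((0,0,.06),T),toT((0,0,.12),T))"
```

```text
t: 2.37
tool_pos: [0.4734, 0.3143, 0.1369]
tool_rot: [-2.03, -2.032, -0.364]
contact_force: [-1.7, -0.9, 5.7]
opening: 0.015
grip_force: 68.3
[ 0.0206817   0.0001478  -0.05632269] [ 0.0413634   0.00029559 -0.11264538]
```

```bash
python3 jog.py '[[[0,0,0,0,0,0,0],[0,0,0,0,0,0,0],[0,0.007,0,-0.019,0,0,0],[0,0.014,0,-0.038,0,0,0],[0,0.021,0,-0.056,0,0,0],[0,0.028,0,-0.075,0,0,0],[0,0.035,0,-0.094,0,0,0],[0,0.043,0,-0.117,0,0,0],[0,0.043,0,-0.117,0,0,0],[0,0.043,0,-0.117,0,0,0]]]' 110
python3 - <<'E'
from h import *
T=tool();np.save("T2.npy",T)
s=ctrl.get_image("side");t=ctrl.get_image("top");w=ctrl.get_image("wrist")
c=lambda im,x,y:cv2.resize(im[y:y+100,x:x+133,::-1],(400,300),interpolation=cv2.INTER_CUBIC)
cv2.imwrite("pics/z2.png",np.vstack([np.hstack([c(s,140,110),c(t,150,180)]),np.hstack([cv2.resize(w[:,:,::-1],(400,300)),cv2.resize(s[:,:,::-1],(400,300))])]))
E
```

```text
t: 3.2
tool_pos: [0.4732, 0.3141, 0.2607]
tool_rot: [-2.031, -2.032, -0.363]
contact_force: [0.9, -0.1, -2.1]
opening: 0.0141
grip_force: 107.4
```

View pics/z2.png

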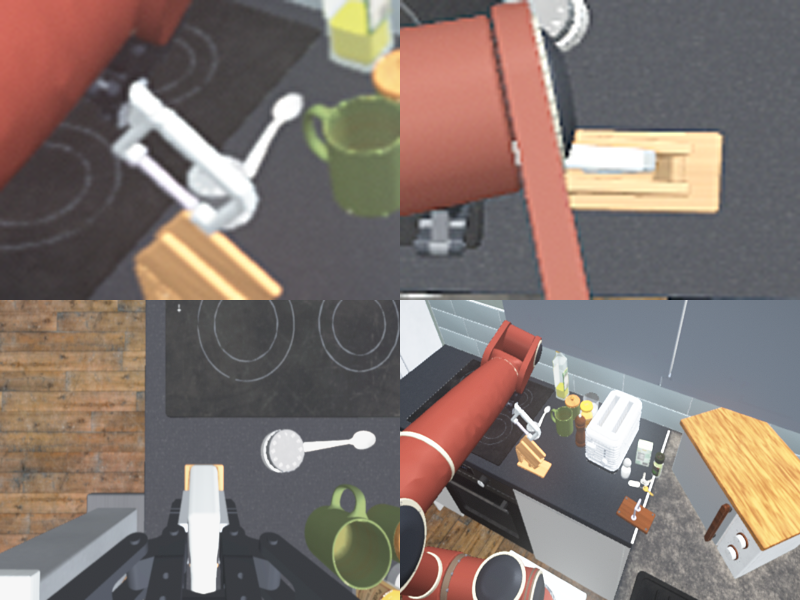

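The opener is out of the rest and held by its tail (side crop: back from (140,85) to (245,185), empty rest below). The bystanders are untouched. Next I level it over the bare area and hover.

```bash
python3 -c "
from h import *
rows((.45,.12,.24),tilt(-20));rows((.45,.12,.108),tilt(-20))"
```

```text
shift [-0.2001 -0.0214 -0.0357] turn [-3.300e-03 -6.981e-01  3.000e-04] tcp [0.45   0.1135 0.2221]
shift [-0.2453 -0.021   0.0883] turn [-3.300e-03 -6.981e-01  3.000e-04] tcp [0.45   0.1135 0.0901]
```

```bash
python3 jog.py '[[[0,-0.033,-0.0035,-0.006,0,-0.1,0],[0,-0.067,-0.007,-0.012,0,-0.2,0],[0,-0.1,-0.0105,-0.018,0,-0.3,0],[0,-0.133,-0.014,-0.024,0,-0.4,0],[0,-0.167,-0.018,-0.03,-0.002,-0.5,0],[0,-0.2,-0.0214,-0.036,-0.003,-0.6,0],[0,-0.2,-0.0214,-0.036,-0.003,-0.698,0],[0,-0.215,-0.0214,0.005,-0.003,-0.698,0],[0,-0.23,-0.021,0.047,-0.003,-0.698,0],[0,-0.245,-0.021,0.088,-0.003,-0.698,0],[0,-0.245,-0.021,0.088,-0.003,-0.698,0],[0,-0.245,-0.021,0.088,-0.003,-0.698,0]]]'
python3 - <<'E'
from h import *
T=tool();np.save("T3.npy",T)
rows((.45,.12,.108),tilt(-20))
s=ctrl.get_image("side");t=ctrl.get_image("top")
cv2.imwrite("pics/s3.png",s[:,:,::-1]);cv2.imwrite("pics/t3.png",t[:,:,::-1])
c=lambda im,x,y:cv2.resize(im[y:y+100,x:x+133,::-1],(400,300),interpolation=cv2.INTER_CUBIC)
cv2.imwrite("pics/z3.png",np.hstack([c(s,200,170),c(t,230,180)]))
E
```

```text
t: 4.35
tool_pos: [0.4477, 0.1133, 0.0882]
tool_rot: [2.032, 2.035, -0.367]
contact_force: [-0.6, 0.2, -2.1]
opening: 0.0142
grip_force: 107.6
shift [-0.0005  0.0023 -0.0019] turn [-0.0065  0.0009  0.0026] tcp [0.45   0.1135 0.0901]
```

View pics/z3.png

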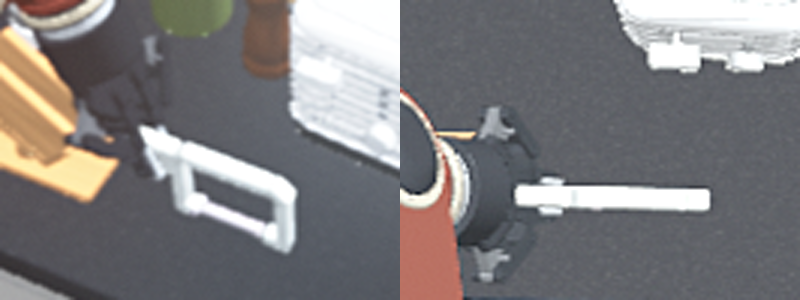

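```bash
python3 - <<'E'
from h import *
def onx(u,x):
    c,d=ray("side",(200+u[0]/3,170+u[1]/3));return np.round(c+d*(x-c[0])/d[0],4)
for n,u in (("back a",(182,152)),("back b",(280,196)),("foot a",(187,215)),("foot b",(283,252)),("gate a",(200,203)),("gate b",(265,233))): print(n,onx(u,.44))
E
python3 - <<'E'
import cv2;im=cv2.imread("pics/s3.png")[205:260,245:305]
cv2.imwrite("pics/z3b.png",cv2.resize(im,(720,660),interpolation=cv2.INTER_CUBIC)[:600])
E
```

```text
back a [0.44   0.0834 0.1303]
back b [ 0.44   -0.0068  0.1211]
foot a [0.44   0.0866 0.0384]
foot b [ 0.44   -0.0077  0.0399]
gate a [0.44   0.0715 0.0653]
gate b [0.44   0.009  0.0584]
```

View pics/z3b.png

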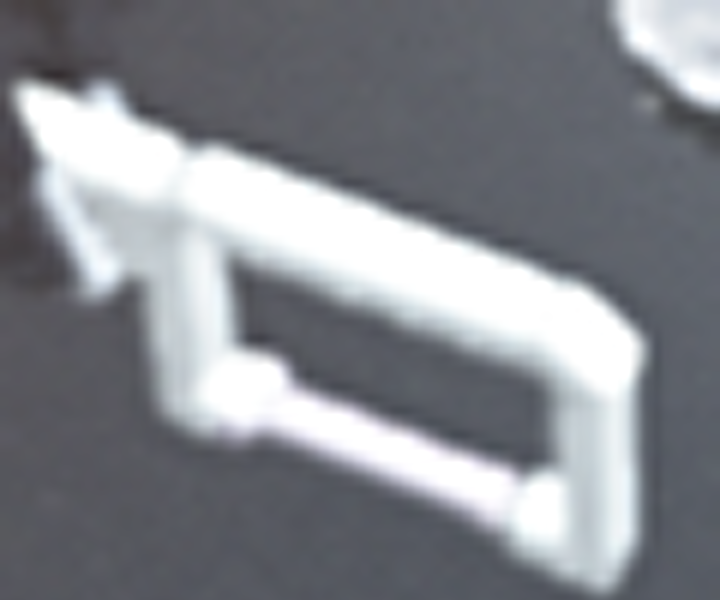

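The zoom shows the opener level in the gripper: feet at about (259,240) and (295,254), inner upper edge of the loop from (265,227) to (291,236). From these I work out pitch and height.

Run:
```python
from h import *
def onx(u,x):
    c,d=ray("side",(245+u[0]/12,205+u[1]/12));return np.round(c+d*(x-c[0])/d[0],4)
for n,u in (("foot a",(165,420)),("foot a in",(240,435)),("foot b",(605,592)),("foot b in",(510,545)),("inner a",(235,262)),("inner b",(550,375))): print(n,onx(u,.44))
t=cv2.imread("pics/t3.png")
for x in range(272,304,4):
    col=t[230:260,x].min(1);k=np.where(col>150)[0];print(x,230+k.min(),230+k.max(),end="|")
def onz2(u): return np.round(onz("top",u,.124),4)
print(onz2((276,246)),onz2((464/3*0+300,247)))
```

```text
foot a [0.44   0.0973 0.0396]
foot a in [0.44   0.078  0.0455]
foot b [ 0.44   -0.0108  0.0403]
foot b in [0.44   0.0119 0.044 ]
inner a [0.44   0.074  0.1103]
inner b [4.400e-01 3.000e-04 1.132e-01]
272 242 248|276 242 249|280 239 251|284 242 248|288 242 248|292 242 248|296 242 249|300 242 249|[0.4473 0.1195 0.124 ] [0.4462 0.0634 0.124 ]
```

```bash
python3 jog.py '[[[0,0.0034,0,0.0094,0,0,0],[0,0.0068,0,0.0188,0,0,0],[0,0.0103,0,0.0282,0,0,0],[0,0.0116,0,0.032,0,0,0],[0,0.0116,0,0.032,0,0,0],[0,0.0116,0,0.032,0,0,0]]]'; python3 jog.py '[[[0,0.0005,0,0.0014,0,0,0],[0,0.001,0,0.0028,0,0,0],[0,0.001,0,0.0028,0,0,0],[0,0.001,0,0.0028,0,0,0]]]'
```

```text
t: 4.95
tool_pos: [0.4515, 0.1143, 0.0585]
tool_rot: [2.031, 2.031, -0.354]
contact_force: [0.4, -0.7, -1.6]
opening: 0.0142
grip_force: 107.7
t: 5.28
tool_pos: [0.4518, 0.1144, 0.056]
tool_rot: [2.032, 2.031, -0.353]
contact_force: [-0.5, -0.2, -1.4]
opening: 0.0143
grip_force: 107.7
```

```bash
python3 jog.py '[[[0,0.0003,0,0.001,0,0,0],[0,0.0007,0,0.0019,0,0,0],[0,0.0007,0,0.0019,0,0,0],[0,0.0007,0,0.0019,0,0,0]]]'
```

```text
t: 5.62
tool_pos: [0.4517, 0.1144, 0.0538]
tool_rot: [2.031, 2.031, -0.353]
contact_force: [-0.2, -0.0, -2.6]
opening: 0.0145
grip_force: 107.7
```

```bash
python3 jog.py '[[[0,0.0003,0,0.001,0,0,0],[0,0.0007,0,0.0019,0,0,0],[0,0.0007,0,0.0019,0,0,0],[0,0.0007,0,0.0019,0,0,0]]]'; python3 jog.py '[[[0,0.0003,0,0.001,0,0,0],[0,0.0007,0,0.0019,0,0,0],[0,0.0007,0,0.0019,0,0,0],[0,0.0007,0,0.0019,0,0,0]]]'
```

```text
t: 5.95
tool_pos: [0.4517, 0.1144, 0.0517]
tool_rot: [2.031, 2.031, -0.353]
contact_force: [0.7, -0.7, -1.3]
opening: 0.0146
grip_force: 107.7
t: 6.28
tool_pos: [0.4517, 0.1144, 0.0497]
tool_rot: [2.032, 2.031, -0.353]
contact_force: [-0.5, 0.2, -1.7]
opening: 0.0145
grip_force: 107.7
```

```bash
python3 jog.py '[[[0,0.0003,0,0.001,0,0,0],[0,0.0007,0,0.0019,0,0,0],[0,0.0007,0,0.0019,0,0,0],[0,0.0007,0,0.0019,0,0,0]]]'; python3 jog.py '[[[0,0.0003,0,0.001,0,0,0],[0,0.0003,0,0.001,0,0,0],[0,0.0003,0,0.001,0,0,0]]]'
```

```text
t: 6.62
tool_pos: [0.4517, 0.1144, 0.0477]
tool_rot: [2.032, 2.031, -0.353]
contact_force: [-0.1, 0.4, -1.5]
opening: 0.0144
grip_force: 107.7
t: 6.87
tool_pos: [0.4517, 0.1143, 0.0467]
tool_rot: [2.031, 2.031, -0.353]
contact_force: [1.2, 0.9, -2.2]
opening: 0.0141
grip_force: 107.7
```

```bash
python3 jog.py '[[[0,0.0003,0,0.001,0,0,0],[0,0.0003,0,0.001,0,0,0],[0,0.0003,0,0.001,0,0,0]]]'; python3 jog.py '[[[0,0.0003,0,0.001,0,0,0],[0,0.0003,0,0.001,0,0,0],[0,0.0003,0,0.001,0,0,0]]]';python3 jog.py '[[[0,0.0003,0,0.001,0,0,0],[0,0.0003,0,0.001,0,0,0],[0,0.0003,0,0.001,0,0,0]]]' | grep -E 'pos|contact'
```

```text
t: 7.12
tool_pos: [0.4517, 0.1143, 0.0456]
tool_rot: [2.031, 2.031, -0.353]
contact_force: [0.2, 0.3, -2.7]
opening: 0.014
grip_force: 107.7
t: 7.37
tool_pos: [0.4517, 0.1142, 0.0446]
tool_rot: [2.031, 2.031, -0.353]
contact_force: [-0.9, -0.9, -1.4]
opening: 0.0142
grip_force: 107.7
tool_pos: [0.4517, 0.1142, 0.0435]
contact_force: [0.0, -0.8, -2.0]
```

```bash
for i in 1 2 3; do :; done; python3 jog.py '[[[0,0.0003,0,0.001,0,0,0],[0,0.0003,0,0.001,0,0,0],[0,0.0003,0,0.001,0,0,0]]]' | grep -E 'pos|contact'; python3 jog.py '[[[0,0.0003,0,0.001,0,0,0],[0,0.0003,0,0.001,0,0,0],[0,0.0003,0,0.001,0,0,0]]]'| grep -E 'pos|contact'
python3 - <<'E'
from h import *
s=ctrl.get_image("side")[:,:,::-1];cv2.imwrite("pics/s4.png",s)
cv2.imwrite("pics/z4.png",cv2.resize(s[215:275,235:305],(700,600),interpolation=cv2.INTER_CUBIC))
E
```

```text
tool_pos: [0.452, 0.1142, 0.0433]
contact_force: [-2.7, 1.1, 5.0]
tool_pos: [0.4521, 0.1143, 0.0432]
contact_force: [-4.7, 1.8, 10.8]
```

View pics/z4.png

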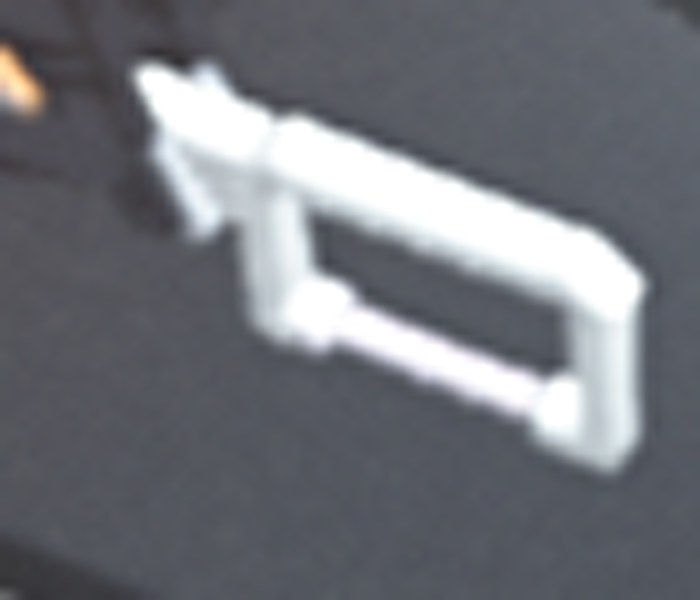

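Contact is made, with 11 N upward. Both feet look down, at (260,330) and (610,470) in the crop. I'll relieve the force, release and retreat.

```bash
python3 jog.py '[[[0,-0.0003,0,-0.001,0,0,0],[0,-0.0003,0,-0.001,0,0,0],[0,-0.0003,0,-0.0013,0,0,0]]]' 40| grep -E 'pos|contact'; python3 jog.py '[[[0.03,0,0,0,0,0,0],[0.05,0,0,0,0,0,0],[0.05,0,0,0,0,0,0],[0.05,0,0,0,0,0,0],[0.05,0,0,-0.02,0,0,0],[0.05,0,0,-0.06,0,0,0],[0.05,0,0,-0.1,0,0,0],[0.05,0,0,-0.13,0,0,0],[0.05,0,0,-0.13,0,0,0]]]' | grep -E 't:|pos|contact|open'
python3 - <<'E'
from h import *
s=ctrl.get_image("side")[:,:,::-1];cv2.imwrite("pics/s5.png",s);t=ctrl.get_image("top")[:,:,::-1];cv2.imwrite("pics/t5.png",t)
def edges(t):
  for x in list(range(255,312,5)):
    col=t[225:270,x].min(1).astype(int);k=np.where(col>150)[0]
    print(x,(225+k.min(),225+k.max()) if len(k) else None,end="|")
edges(t)
m=(s.min(2)>185).astype(np.uint8);m[:215]=0;m[270:]=0;m[:,:245]=0;m[:,303:]=0
c=max(cv2.findContours(m,0,2)[0],key=cv2.contourArea);print(cv2.boundingRect(c))
a=c[:,0,:];print("bottom",a[a[:,1].argmax()],"left",a[a[:,0].argmin()],"right",a[a[:,0].argmax()])
cv2.imwrite("pics/z5.png",np.hstack([cv2.resize(s[205:265,235:305],(350,300),interpolation=cv2.INTER_CUBIC),cv2.resize(t[215:275,245:315],(350,300),interpolation=cv2.INTER_CUBIC)]))
E
```

```text
tool_pos: [0.4522, 0.1143, 0.0433]
contact_force: [-0.8, -0.1, 2.8]
t: 9.17
tool_pos: [0.4553, 0.1611, 0.1725]
tool_rot: [2.029, 2.028, -0.335]
contact_force: [1.1, 0.8, -0.0]
opening: 0.0498
255 (np.int64(228), np.int64(257))|260 None|265 None|270 (np.int64(241), np.int64(247))|275 (np.int64(241), np.int64(247))|280 (np.int64(241), np.int64(247))|285 (np.int64(242), np.int64(247))|290 (np.int64(242), np.int64(247))|295 (np.int64(242), np.int64(248))|300 (np.int64(242), np.int64(248))|305 (np.int64(242), np.int64(248))|310 (np.int64(242), np.int64(248))|(245, 220, 54, 41)
bottom [293 260] left [245 220] right [298 245]
```

View pics/z5.png

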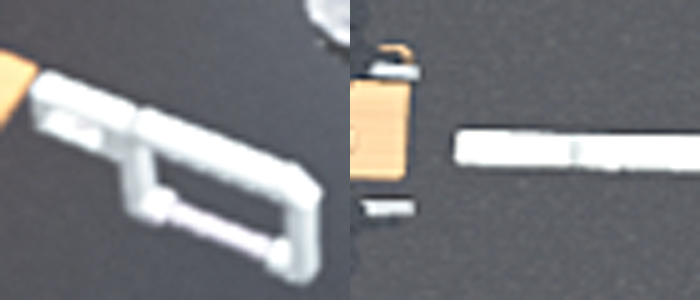

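The opener stands freely on the worktop: in the side crop both feet are down at (140,215) and (300,280), and the top crop shows it straight and clear of the rest. My 10 views are used up, so from here I measure numerically. First I move the wrist camera above it.

Run:
```python
from h import *
t=cv2.imread("pics/t5.png")
m=(t.min(2)>150).astype(np.uint8)[225:265,262:345];k=np.where(m.sum(0)>2)[0]+262
print("cols",k.min(),k.max());
for u in((k.min(),244),(k.max(),245)): print(onz("top",u,.083))
rows((.451,.043,.078),tilt(0),.14)
```

```text
cols 266 332
[0.4522167  0.15053926 0.083     ]
[ 0.45309627 -0.01080301  0.083     ]
shift [-0.1203 -0.0012  0.0088] turn [ 6.700e-03  3.462e-01 -1.000e-04] tcp [0.451 0.043 0.199]
```

```bash
python3 jog.py '[[[0.05,-0.03,0,-0.01,0,0.1,0],[0.05,-0.06,0,-0.01,0,0.2,0],[0.05,-0.1,0,0,0,0.3,0],[0.05,-0.12,-0.001,0.009,0.007,0.346,0],[0.05,-0.12,-0.001,0.009,0.007,0.346,0],[0.05,-0.12,-0.001,0.009,0.007,0.346,0],[0.05,-0.12,-0.001,0.009,0.007,0.346,0]]]'
cat > m6.py <<'E'
from h import *
import sys
T=tool();g=ctrl.get_image("wrist")[:,:,::-1];cv2.imwrite(f"pics/w{sys.argv[1]}.png",g)
m=((g.min(2)>170)).astype(np.uint8)
for c in cv2.findContours(m,0,2)[0]:
    if cv2.contourArea(c)>300:
        x,y,w,h=cv2.boundingRect(c);print("blob",x,y,w,h,cv2.contourArea(c))
        if x<330<x+w:
            r=[]
            for v in range(y+4,y+h-3,4):
                k=np.where(m[v,x:x+w])[0];r.append((v,x+k.min(),x+k.max()))
            print(r[::3])
            a=np.array(r);mid=(a[:,1]+a[:,2])/2
            print("line mid",np.polyfit(a[:,0],mid,1))
            for v in (y,y+h-1): 
                u=np.polyval(np.polyfit(a[:,0],mid,1),v);print(v,"->",np.round(onz("wrist",(u,v),.083,T),4))
E
python3 m6.py 6
```

```text
t: 9.85
tool_pos: [0.4493, 0.0426, 0.1956]
tool_rot: [-2.221, -2.217, 0.009]
contact_force: [-0.3, -1.4, 0.5]
opening: 0.0497
grip_force: 0.0
blob 0 373 79 7 430.0
blob 549 284 22 77 420.5
blob 461 281 20 35 364.0
blob 584 257 56 143 4196.0
blob 492 243 50 56 1621.5
blob 562 204 78 177 6507.5
blob 459 155 181 116 684.0
blob 0 77 68 264 9026.5
blob 321 38 22 217 4176.5
[(42, np.int64(321), np.int64(342)), (54, np.int64(321), np.int64(342)), (66, np.int64(321), np.int64(342)), (78, np.int64(321), np.int64(342)), (90, np.int64(321), np.int64(342)), (102, np.int64(321), np.int64(341)), (114, np.int64(321), np.int64(341)), (126, np.int64(322), np.int64(340)), (138, np.int64(321), np.int64(341)), (150, np.int64(321), np.int64(341)), (162, np.int64(321), np.int64(340)), (174, np.int64(321), np.int64(340)), (186, np.int64(321), np.int64(340)), (198, np.int64(321), np.int64(340)), (210, np.int64(321), np.int64(339)), (222, np.int64(321), np.int64(339)), (234, np.int64(321), np.int64(339)), (246, np.int64(321), np.int64(339))]
line mid [-8.47645541e-03  3.32020581e+02]
38 -> [0.4531 0.1495 0.083 ]
254 -> [ 0.4524 -0.0059  0.083 ]
```

Run:
```python
from h import *
rows((.4528,.052,.079),tilt(0),.05);rows((.4528,.052,.079),tilt(0))
for n,u,z in(("salt",(380,187),.08),("key",(410,185),.0),("spice",(430,160),.1)):print(n,onz("top",u,z))
```

```text
shift [0.0088 0.0039 0.0858] turn [-0.0064  0.0013 -0.0001] tcp [0.4528 0.052  0.11  ]
shift [0.0089 0.0042 0.1358] turn [-0.0064  0.0013 -0.0001] tcp [0.4528 0.052  0.06  ]
salt [ 0.59821919 -0.12781793  0.08      ]
key [ 0.61935383 -0.21889447  0.        ]
spice [ 0.66316413 -0.24677211  0.1       ]
```

```bash
python3 jog.py '[[[0.05,0.009,0.004,0.04,-0.006,0,0],[0.05,0.009,0.004,0.07,-0.006,0,0],[0.05,0.009,0.004,0.086,-0.006,0,0],[0.05,0.009,0.004,0.086,-0.006,0,0],[0.05,0.009,0.004,0.086,-0.006,0,0]]]'
python3 - <<'E'
from h import *
rows((.4528,.052,.079),tilt(0))
E
```

```text
t: 10.32
tool_pos: [0.4529, 0.0529, 0.1101]
tool_rot: [2.219, 2.223, -0.002]
contact_force: [0.3, 1.5, 1.1]
opening: 0.0503
grip_force: 0.0
shift [-0.0008 -0.      0.0501] turn [-0.0009  0.0013  0.0019] tcp [0.4528 0.052  0.06  ]
```

```bash
python3 jog.py '[[[0.05,0,0,0.02,0,0,0],[0.05,-0.001,0,0.04,0,0,0],[0.05,-0.001,0,0.05,0,0,0],[0.05,-0.001,0,0.05,0,0,0],[0.03,-0.001,0,0.05,0,0,0],[0.02,-0.001,0,0.05,0,0,0],[0,-0.001,0,0.05,0,0,0],[0,-0.001,0,0.05,0,0,0],[0,-0.001,0,0.05,0,0,0],[0,-0.001,0,0.05,0,0,0],[0,-0.001,0,0.05,0,0,0]]]' 110; python3 jog.py '[[[0,0,0,-0.03,0,0,0],[0,0,0,-0.07,0,0,0],[0,0,0,-0.11,0,0,0],[0,0,0,-0.13,0,0,0],[0,0,0,-0.13,0,0,0],[0,0,0,-0.13,0,0,0]]]'
python3 - <<'E'
from h import *
X=R.from_euler('z',-7.1,degrees=True).apply([0,-1,0]);o=np.array([.463,-.230,0])-.019*X;print("origin",o)
G=o-.008*X;G[2]=.079+.014+.067+.03;rows(G,tilt(0,np.radians(-7.1)))
E
```

```text
t: 11.23
tool_pos: [0.4553, 0.0504, 0.0634]
tool_rot: [2.219, 2.217, 0.004]
contact_force: [-2.2, -0.0, 6.1]
opening: 0.0136
grip_force: 108.2
t: 11.73
tool_pos: [0.4546, 0.0505, 0.1929]
tool_rot: [2.219, 2.216, 0.005]
contact_force: [-0.7, -0.8, -2.2]
opening: 0.0136
grip_force: 108.4
origin [ 0.46534843 -0.21114569  0.        ]
shift [-0.2536  0.0118  0.0224] turn [0.0062 0.0013 0.1229] tcp [ 0.4663 -0.2032  0.171 ]
```

Run:
```python
from h import *
rows((.425,-.27,.22),tilt(0,np.radians(-7.1)))
```

```text
shift [-0.3205 -0.0292 -0.0077] turn [0.0062 0.0013 0.1229] tcp [ 0.425 -0.27   0.201]
```

```bash
python3 jog.py '[[[0,-0.035,-0.003,-0.004,0,0,0.02],[0,-0.07,-0.006,-0.008,0.006,0,0.04],[0,-0.105,-0.01,-0.008,0.006,0,0.06],[0,-0.14,-0.013,-0.008,0.006,0,0.08],[0,-0.175,-0.016,-0.008,0.006,0,0.1],[0,-0.21,-0.019,-0.008,0.006,0,0.123],[0,-0.245,-0.022,-0.008,0.006,0,0.123],[0,-0.28,-0.026,-0.008,0.006,0,0.123],[0,-0.305,-0.028,-0.008,0.006,0,0.123],[0,-0.32,-0.029,-0.008,0.006,0,0.123],[0,-0.32,-0.029,-0.008,0.006,0,0.123],[0,-0.32,-0.029,-0.008,0.006,0,0.123]]]'
cat > m7.py <<'E'
from h import *
import sys
T=tool();np.save("T7.npy",T);g=ctrl.get_image("wrist")[:,:,::-1];cv2.imwrite(f"pics/w{sys.argv[1]}.png",g)
p=ctrl.camera_params("wrist");C=T@p["tool_from_camera"]
def pr(w):
    c=C[:3,:3].T@(np.array(w)-C[:3,3]);return np.round([p["fx"]*c[0]/c[2]+p["cx"],p["fy"]*c[1]/c[2]+p["cy"]],1)
print("expect bar",pr((.441,-.228,.071)),pr((.485,-.233,.071)),"board",[pr(w).tolist() for w in((.5115,-.165,.014),(.4945,-.302,.014),(.4155,-.291,.014),(.432,-.155,.014))])
h=cv2.cvtColor(g,cv2.COLOR_BGR2HSV)
m=((h[:,:,1]<70)&(h[:,:,2]>140)).astype(np.uint8)
for c in cv2.findContours(m,0,2)[0]:
    if cv2.contourArea(c)>60: print("grey",cv2.boundingRect(c),np.round(cv2.minAreaRect(c),1).tolist() if 0 else cv2.minAreaRect(c))
b=((h[:,:,0]<20)&(h[:,:,1]>90)&(h[:,:,2]>40)).astype(np.uint8)
for c in cv2.findContours(b,0,2)[0]:
    if cv2.contourArea(c)>1000: print("brown",cv2.boundingRect(c),cv2.minAreaRect(c))
E
python3 m7.py 7
```

```text
t: 12.73
tool_pos: [0.4237, -0.2687, 0.1978]
tool_rot: [-2.352, -2.075, 0.005]
contact_force: [0.0, -0.3, -1.9]
opening: 0.0136
grip_force: 108.2
expect bar [342.1 135.2] [401.8 134.6] board [[415.6, 39.3], [404.3, 197.6], [320.4, 196.3], [319.1, 39.3]]
grey (289, 298, 13, 11) ((295.0, 303.0), (10.0, 12.0), 90.0)
grey (411, 126, 77, 19) ((449.0511779785156, 134.93515014648438), (10.048347473144531, 77.46574401855469), 83.2901611328125)
grey (621, 108, 19, 41) ((630.0, 128.0), (40.0, 18.0), 90.0)
grey (494, 67, 85, 68) ((535.7255859375, 99.53050231933594), (59.74346160888672, 90.5538558959961), 83.6598129272461)
grey (37, 53, 82, 10) ((77.51724243164062, 56.79310989379883), (81.38456726074219, 4.152274131774902), 4.763641834259033)
grey (483, 18, 34, 77) ((500.48583984375, 55.02039337158203), (74.46492004394531, 27.739761352539062), 79.87532806396484)
grey (261, 15, 147, 376) ((319.9565734863281, 200.0765838623047), (136.531982421875, 368.1260070800781), 14.304479598999023)
grey (0, 0, 35, 94) ((17.0, 46.5), (93.0, 34.0), 90.0)
brown (0, 82, 130, 42) ((64.5, 102.5), (41.0, 129.0), 90.0)
brown (348, 40, 72, 158) ((383.33319091796875, 118.75604248046875), (67.14571380615234, 158.4117431640625), 1.6602823734283447)
```

```bash
cat > m8.py <<'E'
from h import *
import sys
T=np.load("T7.npy");g=cv2.imread(f"pics/w{sys.argv[1]}.png");h=cv2.cvtColor(g,cv2.COLOR_BGR2HSV)
m=(h[:,:,1]<80)&(h[:,:,2]>120)
for u in range(344,414,3):
    k=np.where(m[100:185,u])[0]+100;print(u,k.min() if len(k) else None,k.max() if len(k) else None,len(k),end=" | ")
print()
b=((h[:,:,0]<20)&(h[:,:,1]>90)&(h[:,:,2]>40))
for v in range(30,210,12):
    k=np.where(b[v,340:450])[0]+340;print(v,k.max() if len(k) else None,end=" | ")
for u in(360,380,400):
    k=np.where(b[:230,u])[0];print("col",u,k.min(),k.max())
E
python3 m8.py 7
```

```text
344 100 184 85 | 347 100 184 85 | 350 100 139 40 | 353 117 139 23 | 356 123 139 17 | 359 127 139 13 | 362 127 139 13 | 365 128 139 12 | 368 127 139 13 | 371 127 139 13 | 374 127 139 13 | 377 127 139 13 | 380 118 139 22 | 383 115 139 25 | 386 114 139 26 | 389 113 139 23 | 392 113 139 23 | 395 114 139 25 | 398 117 139 23 | 401 122 139 17 | 404 128 138 11 | 407 131 136 6 | 410 140 142 3 | 413 135 144 10 | 
30 None | 42 417 | 54 418 | 66 417 | 78 416 | 90 415 | 102 414 | 114 413 | 126 412 | 138 409 | 150 410 | 162 409 | 174 408 | 186 407 | 198 None | col 360 40 197
col 380 40 197
col 400 40 197
```

Run:
```python
from h import *
T=np.load("T7.npy")
L=lambda w:np.round(T[:3,:3].T@(w-T[:3,3]),4)
for n,u,z in(("bar",(375,133),.071),("bar end",(408,133),.071),("board R",(412.5,118),.014),("board top edge",(380,39.5),.014),("board low edge",(380,197.5),.014)):
    w=onz("wrist",u,z,T);print(n,np.round(w,4),"tool",L(w))
# opener tail in this image: edges
g=cv2.imread("pics/w7.png");h=cv2.cvtColor(g,cv2.COLOR_BGR2HSV);m=(h[:,:,1]<60)&(h[:,:,2]>150)
for v in range(10,260,16):
    k=np.where(m[v,290:350])[0]+290;print(v,k.min() if len(k) else None,k.max() if len(k) else None,end="|")
```

```text
bar [ 0.4654 -0.2294  0.071 ] tool [0.044  0.0372 0.1266]
bar end [ 0.4896 -0.2324  0.071 ] tool [0.0441 0.0616 0.1265]
board R [ 0.5059 -0.2288  0.014 ] tool [0.0496 0.0777 0.1834]
board top edge [ 0.4822 -0.1614  0.014 ] tool [0.1134 0.0458 0.1837]
board low edge [ 0.4716 -0.2991  0.014 ] tool [-0.0245  0.0524  0.1835]
10 None None|26 303 349|42 303 349|58 303 349|74 303 349|90 304 349|106 304 349|122 304 349|138 304 349|154 290 348|170 305 348|186 306 347|202 306 347|218 306 347|234 306 346|250 306 346|
```

Run:
```python
from h import *
T=np.load("T7.npy");g=cv2.imread("pics/w7.png")
print(g[6:30:2,326].tolist())
for v in(14,16):
    w=onz("wrist",(326,v),T[2,3]+.0186,T);print(T[:3,:3].T@(w-T[:3,3]))
print("tilt tool z",T[:3,2]); rows(T[:3,3]+T[:3,:3]@np.array([.0694,.0367,0])+np.array([0,0,-.045+.019]),tilt(0,np.radians(-7.1)))
```

```text
[[66, 62, 61], [67, 62, 60], [66, 61, 60], [67, 62, 61], [89, 86, 84], [177, 173, 167], [214, 211, 204], [222, 221, 218], [227, 227, 225], [230, 231, 230], [230, 231, 230], [230, 231, 230]]
[ 0.10010956  0.00041957 -0.01847019]
[ 0.09955118  0.00042036 -0.01847093]
tilt tool z [-0.00600047  0.00209062 -0.99997981]
shift [0.0687 0.0368 0.0454] turn [-0.0056 -0.0009  0.0002] tcp [ 0.4688 -0.2044  0.1527]
```

```bash
python3 jog.py '[[[0,0.025,0.013,0,-0.005,0,0],[0,0.05,0.027,0,-0.005,0,0],[0,0.069,0.037,0,-0.005,0,0],[0,0.069,0.037,0,-0.005,0,0],[0,0.069,0.037,0.03,-0.005,0,0],[0,0.069,0.037,0.046,-0.005,0,0],[0,0.069,0.037,0.046,-0.005,0,0],[0,0.069,0.037,0.046,-0.005,0,0],[0,0.069,0.037,0.046,-0.005,0,0]]]'
python3 - <<'E'
from h import *
T7=np.load("T7.npy");rows(T7[:3,3]+T7[:3,:3]@np.array([.0694,.0367,0])+np.array([0,0,-.045+.019]),tilt(0,np.radians(-7.1)))
T=tool();b=T7[:3,3]+T7[:3,:3]@np.array([.044,.0367,.1266]);print("bar in tool",T[:3,:3].T@(b-T[:3,3]))
g=ctrl.get_image("side")[:,:,::-1];cv2.imwrite("pics/s9.png",g)
E
```

```text
t: 13.53
tool_pos: [0.47, -0.2054, 0.1546]
tool_rot: [2.351, 2.078, 0.001]
contact_force: [0.2, 0.0, -1.1]
opening: 0.0136
grip_force: 108.2
shift [ 0.0008 -0.0013  0.002 ] turn [0.0029 0.002  0.0008] tcp [ 0.4688 -0.2044  0.1527]
bar in tool [-0.02427478 -0.0023832   0.08363178]
```

```bash
python3 jog.py '[[[0,0.001,-0.0015,0.006,0,0,0],[0,0.001,-0.0015,0.012,0,0,0],[0,0.001,-0.0015,0.018,0,0,0],[0,0.001,-0.0015,0.024,0,0,0],[0,0.001,-0.0015,0.028,0,0,0],[0,0.001,-0.0015,0.028,0,0,0]]]'; python3 jog.py '[[[0,0,0,0.004,0,0,0],[0,0,0,0.008,0,0,0],[0,0,0,0.01,0,0,0],[0,0,0,0.01,0,0,0]]]' | grep -E 'pos|cont|rot'
```

```text
t: 14.08
tool_pos: [0.4679, -0.2044, 0.1246]
tool_rot: [2.354, 2.079, -0.001]
contact_force: [0.3, 0.5, 0.4]
opening: 0.0135
grip_force: 108.7
tool_pos: [0.4683, -0.2045, 0.1154]
tool_rot: [2.353, 2.078, 0.0]
contact_force: [-1.0, -0.1, 1.7]
```

```bash
python3 jog.py '[[[0,0,0,0.005,0,0,0],[0,0,0,0.01,0,0,0],[0,0,0,0.015,0,0,0],[0,0,0,0.015,0,0,0]]]' | grep -E 'pos|cont|rot'; python3 jog.py '[[[0,0,0,0.005,0,0,0],[0,0,0,0.01,0,0,0],[0,0,0,0.014,0,0,0],[0,0,0,0.014,0,0,0]]]' | grep -E 'pos|cont|rot'
```

```text
tool_pos: [0.4677, -0.2038, 0.0992]
tool_rot: [2.355, 2.08, 0.0]
contact_force: [0.8, 2.0, 1.1]
tool_pos: [0.4669, -0.2039, 0.0843]
tool_rot: [-2.354, -2.079, 0.003]
contact_force: [0.1, 0.5, -1.6]
```

```bash
python3 jog.py '[[[0,0,0,0.002,0,0,0],[0,0,0,0.004,0,0,0],[0,0,0,0.004,0,0,0]]]' | grep -E 'pos|cont|rot'; python3 jog.py '[[[0,0,0,0.001,0,0,0],[0,0,0,0.002,0,0,0],[0,0,0,0.002,0,0,0]]]' | grep -E 'pos|cont|rot'
```

```text
tool_pos: [0.4679, -0.2044, 0.082]
tool_rot: [2.354, 2.079, -0.001]
contact_force: [-0.2, -0.0, -2.7]
tool_pos: [0.4683, -0.2045, 0.0805]
tool_rot: [2.353, 2.078, -0.0]
contact_force: [-0.4, -0.5, -2.2]
```

```bash
python3 jog.py '[[[0,0,0,0.001,0,0,0],[0,0,0,0.001,0,0,0],[0,0,0,0.001,0,0,0]]]' | grep -E 'pos|cont|rot'; python3 jog.py '[[[0,0,0,0.001,0,0,0],[0,0,0,0.001,0,0,0],[0,0,0,0.001,0,0,0]]]' | grep -E 'pos|cont|rot'
```

```text
tool_pos: [0.4683, -0.2045, 0.0796]
tool_rot: [2.353, 2.078, -0.0]
contact_force: [-0.2, -0.2, -2.0]
tool_pos: [0.4683, -0.2045, 0.0785]
tool_rot: [2.353, 2.078, -0.0]
contact_force: [1.4, 0.2, -1.7]
```

```bash
python3 jog.py '[[[0,0,0,0.001,0,0,0],[0,0,0,0.001,0,0,0],[0,0,0,0.001,0,0,0]]]' | grep -E 'pos|cont|rot'; python3 jog.py '[[[0,0,0,0.001,0,0,0],[0,0,0,0.001,0,0,0],[0,0,0,0.001,0,0,0]]]' | grep -E 'pos|cont|rot'
```

```text
tool_pos: [0.4684, -0.2045, 0.0776]
tool_rot: [2.353, 2.078, 0.0]
contact_force: [-0.5, -0.6, -2.1]
tool_pos: [0.4686, -0.2047, 0.0775]
tool_rot: [2.353, 2.078, 0.0]
contact_force: [-1.6, 0.9, 4.8]
```

```bash
python3 jog.py '[[[0,0,0,-0.0007,0,0,0],[0,0,0,-0.0007,0,0,0],[0,0,0,-0.0007,0,0,0]]]' 40| grep -E 'pos|contact'; python3 jog.py '[[[0.025,0,0,0,0,0,0],[0.045,0,0,0,0,0,0],[0.045,0,0,0,0,0,0],[0.045,0,0,0,0,0,0],[0.045,0,0,0,0,0,0],[0.045,0,0,-0.02,0,0,0],[0.045,0,0,-0.05,0,0,0],[0.045,0,0,-0.09,0,0,0],[0.045,0,0,-0.12,0,0,0],[0.045,0,0,-0.12,0,0,0]]]' | grep -E 't:|pos|contact|open'
python3 - <<'E'
from h import *
T=tool();np.save("T7.npy",T);g=ctrl.get_image("wrist")[:,:,::-1];cv2.imwrite("pics/w10.png",g)
s=ctrl.get_image("side")[:,:,::-1];cv2.imwrite("pics/s10.png",s);t=ctrl.get_image("top")[:,:,::-1];cv2.imwrite("pics/t10.png",t)
m=(g.min(2)>170).astype(np.uint8);n,l,st,ce=cv2.connectedComponentsWithStats(m)
for i in range(1,n):
    if st[i,4]>300 and 270<ce[i,0]<380: print(st[i],ce[i])
for v in range(20,270,14):
    k=np.where(m[v,300:360])[0]+300;print(v,(k.min(),k.max()) if len(k) else None,end="|")
E
```

```text
tool_pos: [0.4685, -0.2046, 0.0775]
contact_force: [-0.8, 1.9, 3.3]
t: 17.67
tool_pos: [0.4717, -0.2064, 0.2057]
tool_rot: [2.343, 2.07, 0.006]
contact_force: [1.0, -1.2, 1.2]
opening: 0.0449
[ 288   46   59  218 5277] [315.2592382  155.87985598]
20 None|34 None|48 (np.int64(305), np.int64(326))|62 (np.int64(304), np.int64(327))|76 (np.int64(304), np.int64(327))|90 (np.int64(304), np.int64(327))|104 (np.int64(305), np.int64(327))|118 (np.int64(305), np.int64(327))|132 (np.int64(306), np.int64(326))|146 (np.int64(305), np.int64(326))|160 (np.int64(305), np.int64(326))|174 (np.int64(305), np.int64(326))|188 (np.int64(300), np.int64(347))|202 (np.int64(306), np.int64(326))|216 (np.int64(300), np.int64(346))|230 (np.int64(306), np.int64(326))|244 (np.int64(306), np.int64(326))|258 (np.int64(307), np.int64(326))|
```

Run:
```python
from h import *
T=np.load("T7.npy")
a=onz("wrist",(316,46),.096,T);b=onz("wrist",(316.5,263),.098,T);print("tail",a,"nose",b,np.linalg.norm(a-b))
X=(b-a);X[2]=0;X/=np.linalg.norm(X);print("X",X)
o=a+.106*X;o[2]=.014;Y=np.cross([0,0,1],X);bar=np.array([.4665,-.2296,.071]);print("bar in opener",(bar-o)@X,(bar-o)@Y)
for n,im in(("side",cv2.imread("pics/s10.png")),):
    p=ctrl.camera_params(n);C=np.array(p["T"])
    def pr(w):
        c=C[:3,:3].T@(w-C[:3,3]);return np.array([p["fx"]*c[0]/c[2]+p["cx"],p["fy"]*c[1]/c[2]+p["cy"]])
    s=-1 if (C[:3,3]-o)@Y<0 else 1
    for z,xs,y in((8,(-45,-25,-10,5,15,25,35,45),5),(2,(-45,45),8),(-6,(-45,45),8),(40,(-49,-25,-10,0,10,19,30,49),8),(25,(-25,-10,0,10,30),5),(77,(-30,0,30),8)):
        print(z,[(np.round(q:=pr(o+X*x/1e3+Y*s*y/1e3+[0,0,z/1e3])).astype(int).tolist(),int(im[int(round(q[1])),int(round(q[0]))].min())) for x in xs])
```

```text
tail [ 0.48002178 -0.10551166  0.096     ] nose [ 0.46005087 -0.25995035  0.098     ] 0.1557374219794341
X [-0.12824507 -0.99174251  0.        ]
bar in opener 0.01879778034735419 0.0025035898743270384
8 [([354, 272], 241), ([361, 275], 252), ([367, 278], 253), ([372, 281], 251), ([375, 283], 168), ([379, 285], 240), ([383, 286], 255), ([386, 288], 203)]
2 [([354, 274], 199), ([385, 290], 192)]
-6 [([353, 275], 140), ([385, 292], 139)]
40 [([354, 265], 198), ([362, 269], 82), ([367, 272], 86), ([371, 274], 88), ([375, 276], 147), ([378, 278], 251), ([382, 280], 255), ([389, 283], 194)]
25 [([362, 272], 127), ([367, 275], 179), ([371, 276], 92), ([374, 278], 141), ([382, 282], 142)]
77 [([362, 260], 255), ([373, 266], 255), ([384, 272], 255)]
```

The numbers agree. In the side view the gate line is bright along its whole length, so it is shut. The opener stands level on the board, with the bar at x ≈ 19 mm and y ≈ 2.5 mm inside the loop. I'm handing in.

```bash
python3 -c "
from station import ctrl
print(ctrl.finish_job())"
```

```text
the job is handed in; nothing more can be done
None
```

The job is handed in (no verdict was returned): by my measurements the opener stands upright on the eye's board with the bar inside its loop and the gate shut, and the gripper has let go and is clear.

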